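# Nip up the hold-down clamp on the icon frame

### The arm

A 7-joint arm with a two-finger parallel gripper is mounted at the origin on the work surface. World frame = base frame: x ahead of the robot, y to its left, z up, the work surface at z = 0. Lengths are in m, angles in rad, forces in N, time in s.
With the tool pointing down it reaches from about 0.425 to 0.925 m from the base axis. Payload 6.8 kg.
Tool frame: the origin (TCP) lies at the very end of the fingers, on their centre line; the grasp point (between the pads) lies 19 mm behind it; z points along the fingers, y is the line along which they close (so a half turn about z gives the same grasp; the last joint's range is limited). The gripper opens to 85 mm and grips with 20 to 120 N. Pads are 22 mm wide; open, the fingers measure 114 mm over their backs; the gripper's body (76 mm by 85 mm) begins 54 mm behind the grasp point. The pads swing forward as they close: fully open they stand 13 mm farther back than shut.
Start: joints at [1.013, 0.477, 0.022, 1.555, -0.011, 1.109, -0.083], TCP at [0.293, -0.608, 0.231] pointing down, gripper open.
Joint ranges: [-2.96, 2.96], [-0.34, 2.1], [-1.41, 1.46], [0.24, 2.44], [-1.37, 4.51], [0.17, 1.92], [-2.96, 2.96]. Speed limits (rad/s): [2.39, 2.39, 3.14, 3.14, 3.14, 3.14, 3.14].

### API

Orientations are given as a unit quaternion [w, x, y, z].
In Python, from station import get_obs, read_camera, hand_in gives the robot as it stands.
- The arm moves only by the tool arm_command, never from a script. Its argument "commands" is one flat list of numbers, 7 for each row, row after row: the shift along the tool's x, y, z in m, then the turn, a rotation vector about the tool's x, y, z in degrees, then the opening, from 0 (shut) to 1 (fully open). In form: [tx, ty, tz, rx, ry, rz, fingers, tx, ty, tz, rx, ry, rz, fingers, ...]. A call has 1 to 8 rows; each row is the pose to reach, as a shift and turn from the pose commanded when the call began, along the tool's axes at that moment; what a row does not reach only later rows make up. A row lasts 1/10 s, in which the tool goes at most 50 mm and 8.59 degrees, less where a joint would pass 70% of its speed; a pose out of reach is approached as far as the arm can. A call with a gripper value outside its range is refused whole. The fingers move at their own pace and stop on an object; "force" is the grip in N (left out, the last holds). Time passes only in rows, so rows that repeat a pose let the fingers close. It gives the time, the measured TCP pose, the force, the opening and the grip force at its end, in the units of the state.
- get_obs(): the state, without advancing time (a new reading comes with each control period).
- read_camera(name): name is "scene" or "side" or "wrist"; returns a dict with "img" (480x640x3 uint8, red, green, blue), "camera_matrix" (3x3 intrinsics, pixels), "pose" (4x4, takes a point from camera to world coordinates). Camera axes: x right, y down, z forward; pixel columns grow to the right and rows downward; lengths in m; the calibration is good to about 2 mm. The wrist camera is an equidistant fisheye: a pixel r from the principal point sees the ray r / f radians off the axis. A picture is of the moment at which its call begins. There is no depth.
- hand_in(): hands the job in; it is judged then, once.
The state is a dict: "t": time; "q": joint angles; "joint_vel": joint speeds; "joint_torque": joint torques, N m; "eef_pos": TCP position; "tool_rot": TCP orientation; "contact_force": force on the tool from outside, world axes, zero at the start; "torque": the same for the moment, N m; "gripper_width": opening from 0.0 (shut) to 1.0 (fully open); "grasp_force": force on a finger pad.
Only numpy, scipy, OpenCV 4.12 (cv2) and the standard library are available. Lean on these libraries where they do the work, as an engineer would, in place of code of your own. Each camera call takes 0.05 s, during which the arm holds its last target. There are 200 camera calls.

### The job

Take the T-handled socket key out of its wooden block, set it gently on the hex bolt of the hold-down clamp and tighten the bolt clockwise, in short swings between the two guide posts, until the clamp's foot is down on the frame's rim and the cork washer under the bolt's head is firmly squeezed, but not crushed. Then stand the key back upright in its block; turn the bolt only with the key, and leave the tub, the jar and the tray alone.

Things in the scene. Friction and masses are not known exactly. Their poses are not given: they have to be found in the camera images.
- clamp: Fixed steel hold-down clamp; on its far side a round dark-wood picture frame (260 mm across, rim 34 mm wide, 42 mm high) lies under the clamp's strap. Origin on the bench below the bolt's axis; z up, +x from the bolt to the frame's centre. Two upright guide posts stand beside the bolt on the side away from the frame.
- post_left (a point): Top centre of one guide post (steel rod, 14 mm thick, 168 mm high), at x -28, y +52 mm in the clamp's frame; the other stands at x -28, y -52 mm. With the key on the bolt they stop its crossbar about 45 degrees either side of the clamp's x axis: the bar can swing about 90 degrees, centred on the clamp's x axis (either end of the bar towards the frame).
- bolt: Upright steel hex bolt on a cork washer on the clamp's strap. Head 30 mm across flats, 16 mm high, the top 4 mm a cone 25 mm across at the top. Origin: centre of the head's underside, z up; its x axis points at the middle of a flat (flats at 0, 60, 120... degrees). Clockwise from above (yaw falling) tightens; it sinks 12 mm a turn (1.91 mm per rad) and stays where it is left.
- bolt_top (a point): Centre of the top of the head; 85 to 86.5 mm above the bench at the start, 81.5 when tight. The bolt runs against 0.15 N m for 1.7 to 2.3 rad until the foot meets the rim; then the torque jumps to 0.35 and climbs by 0.5 N m per rad as the head is wound into the cork. Firm: 10 to 30 degrees after the jump; crushed: 39. An arm at rest may read about 0.2 N m less; the jump and rise tell.
- foot (a point): Centre of the underside of the steel foot (26 mm across) under the strap's far end, 56 mm from the bolt's axis towards the frame. It starts 3.2 to 4.4 mm above the frame's rim, comes down with the bolt, and stops on the rim, 42 mm above the bench; then only the bolt's head still turns and sinks, into the cork (6 mm thick, 42 mm across).
- key: Loose T-handled socket key, 280 to 460 g, upright in its block. Origin: centre of its open lower end, z up. Socket end 42 to 48 mm across, 22 mm high; steel shaft 13 mm thick above it; on top a wooden crossbar from 72 to 92 mm above the origin, 140 mm long (along the key's x axis), 16 mm thick.
- key_mouth (a point): Centre of the socket's mouth (same point as the key's origin). Hex, 31.6 mm across flats, 14 mm deep, flared. It fits the bolt when the key's x axis points at a corner of the head: 30 degrees plus any multiple of 60 from the bolt's x axis, within about 5 degrees. Fully on, its roof rests on the head, the mouth is 14 mm below the head's top, and the key has about 5 degrees of play each way.
- key_bar (a point): Middle of the key's crossbar, 82 mm above the key's origin: the place to grip it, across its 16 mm thickness (the key's y axis).
- stand: Fixed light-wood block, 100 x 100 x 34 mm. Origin at the centre of its underside. A square well, 60 x 60 mm and 26 mm deep (floor 8 mm above the bench), in the middle of its top holds the key's socket end.
- tray: Grey plastic tray, 115 x 115 x 40 mm, with four lidded tubs; origin at the centre of its underside. Leave alone.
- tub: Lidded plastic pigment tub, 56 mm across, 45 mm high; origin at the centre of its underside. Leave alone.
- jar: White jar with a steel lid, about 48 mm across, 55 mm high; origin at the centre of its underside. Leave alone.
Things that resemble listed ones, but are neither listed nor needed, are in the scene too. What is shaped like the key but pink, red or yellow is not meant.

How it is judged:
By the outcome, as a careful person would: the job done as asked, in the order asked, and still so for the second after the job is handed in, with the robot touching nothing.
It also fails if it takes over 72 s, if anything falls off the work surface, if the arm or the gripper's body presses on something with over 40 N, if the wrist force passes 120 N, or if a joint passes its speed limit or range.

## Working session

There is one attempt and no reset: what is moved stays moved. The work goes in short steps, Python scripts to look and compute and a tool call to move; the robot and the scene stay as the last step left them, time stands still between calls to the robot, and variables do not carry over. Pictures are saved under pics/ and viewed, at most 10 in all, crops included, and the job is handed in when it is done.

Besides the shell and the picture viewer there is one more tool, called after "Emit:" as name(argument=value, ...), one argument or row to a line, values as JSON. arm_command: Moves the arm, as the interface text tells. Its arguments: {"type":"object","properties":{"commands":{"type":"array","items":{"type":"number"}},"force":{"type":"number"}},"required":["commands"]}

```bash
mkdir -p pics; ls; cat > h.py <<'E'
import numpy as np, cv2
from station import get_obs, read_camera, hand_in
def cam(n):
    c=read_camera(n); return c['img'],np.array(c['camera_matrix']),np.array(c['pose'])
def ray(u,v,K,P,fish=False):
    x=(u-K[0,2])/K[0,0]; y=(v-K[1,2])/K[1,1]
    if fish:
        r=np.hypot(x,y); d=np.array([x/r*np.sin(r),y/r*np.sin(r),np.cos(r)]) if r>1e-9 else np.array([0,0,1.])
    else: d=np.array([x,y,1.])
    d=P[:3,:3]@d; return P[:3,3],d/np.linalg.norm(d)
def onz(u,v,z,K,P,fish=False):
    o,d=ray(u,v,K,P,fish); return o+d*(z-o[2])/d[2]
def proj(p,K,P,fish=False):
    q=P[:3,:3].T@(np.array(p)-P[:3,3])
    if fish:
        r=np.hypot(q[0],q[1]); t=np.arctan2(r,q[2]); x,y=q[0]/r*t,q[1]/r*t
    else: x,y=q[0]/q[2],q[1]/q[2]
    return np.array([x*K[0,0]+K[0,2],y*K[1,1]+K[1,2]])
E
python3 - <<'E'
from h import *
o=get_obs(); print(o)
for n in ['scene','side','wrist']:
    i,K,P=cam(n); cv2.imwrite(f'pics/{n}0.png',i[:,:,::-1]); print(n,K.round(1).tolist(),P.round(3).tolist())
    np.savez(f'pics/{n}0.npz',i=i,K=K,P=P)
E
```

```text
pics
{'t': 0.0, 'q': array([ 1.01292812,  0.47779851,  0.02235074,  1.55646648, -0.01151711,
        1.10930165, -0.08306074]), 'joint_vel': array([-0.00059084, -0.00084319,  0.00030499,  0.00110942,  0.0023495 ,
       -0.0003207 ,  0.00041338]), 'joint_torque': array([-1.47097489e-03, -5.96463418e+01,  1.60739534e+00, -2.81204081e+01,
        1.25387518e-02,  9.51814174e-03, -1.91190372e-05]), 'eef_pos': array([ 0.2931834 , -0.60733581,  0.23032065]), 'tool_rot': array([-8.83327730e-04,  9.74814715e-01,  2.23014394e-01, -2.67339050e-04]), 'contact_force': array([-0.17766108, -0.63809186,  0.54257087]), 'torque': array([-0.01752784,  0.02345356,  0.01803005]), 'grasp_force': 0.0, 'gripper_width': 0.9969872910826773}
scene [[506.5, 0.0, 321.3], [0.0, 506.5, 243.6], [0.0, 0.0, 1.0]] [[0.084, 0.573, -0.816, 1.235], [0.996, -0.043, 0.073, -0.136], [0.007, -0.819, -0.574, 0.67], [0.0, 0.0, 0.0, 1.0]]
side [[436.0, 0.0, 323.7], [0.0, 436.0, 240.7], [0.0, 0.0, 1.0]] [[-0.928, -0.176, 0.328, 0.185], [-0.371, 0.487, -0.79, 0.626], [-0.021, -0.855, -0.517, 0.589], [0.0, 0.0, 0.0, 1.0]]
wrist [[371.6, 0.0, 322.8], [0.0, 371.6, 245.0], [0.0, 0.0, 1.0]] [[0.435, -0.869, -0.235, 0.353], [-0.9, -0.421, -0.112, -0.578], [-0.002, 0.26, -0.965, 0.373], [0.0, 0.0, 0.0, 1.0]]
```

View pics/scene0.png

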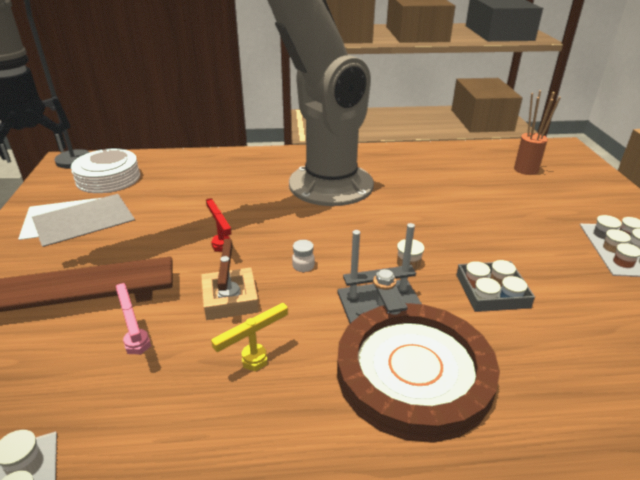

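View pics/side0.png

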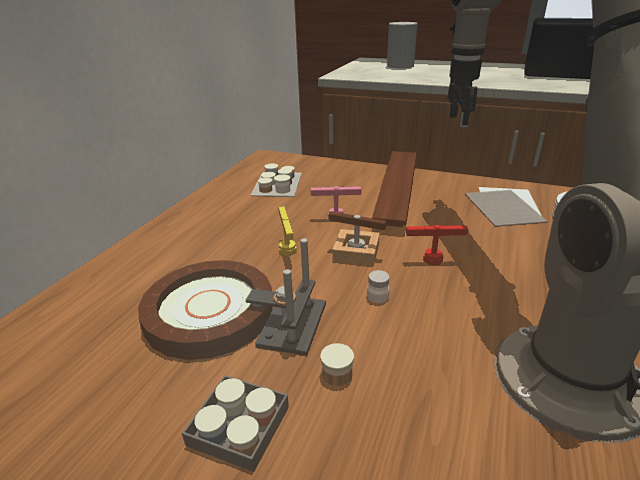

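Scene view: the key's block is at (229,292) with the bar from about (227,240) to (223,287). The post tops are at (355,233) and (409,227), and the bolt top is at (385,273). In the side view the bar runs (330,216) to (385,225), and the post tops are at (304,241) and (288,272).

```bash
python3 - <<'E'
from h import *
s=np.load('pics/scene0.npz');d=np.load('pics/side0.npz')
f=lambda c,u,v,z:onz(u,v,z,c['K'],c['P'])[:2].round(4)
print('stand top scene',f(s,229,287,.034),'side',f(d,357,243,.034))
print('bar ends scene',f(s,227,238,.1),f(s,223,288,.1),'side',f(d,330,214,.1),f(d,385,223,.1))
print('posts scene',f(s,355,233,.168),f(s,409,227,.168),'side',f(d,304,241,.168),f(d,288,272,.168))
print('bolt scene',f(s,385,273,.086)); print('frame',f(s,416,364,.02))
a=s['i'][190:330,180:300];b=s['i'][210:350,320:440]
im=np.hstack([cv2.resize(a,(400,467),interpolation=cv2.INTER_CUBIC),cv2.resize(b,(400,467),interpolation=cv2.INTER_CUBIC)])
cv2.imwrite('pics/crop1.png',im[:,:,::-1])
E
```

```text
stand top scene [ 0.4644 -0.2471] side [ 0.4566 -0.2389]
bar ends scene [ 0.3916 -0.2493] [ 0.5463 -0.2459] side [ 0.5269 -0.2412] [ 0.3911 -0.242 ]
posts scene [ 0.4932 -0.0099] [0.481  0.0908] side [ 0.4863 -0.0032] [0.4707 0.0975]
bolt scene [0.5087 0.0479]
frame [0.6727 0.0747]
```

View pics/crop1.png

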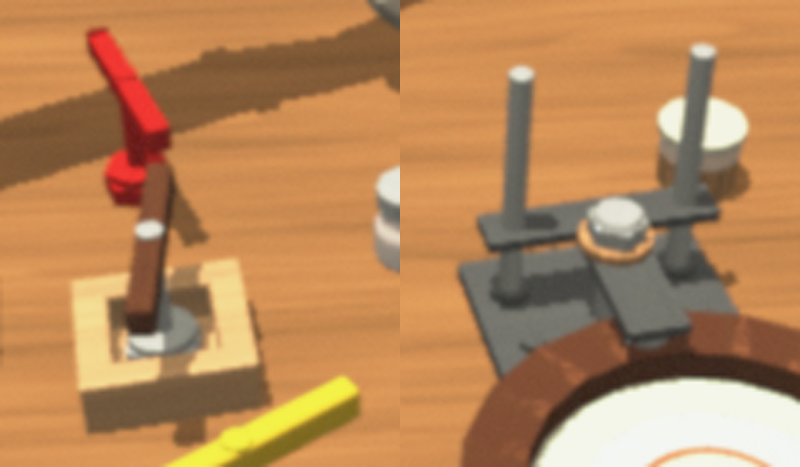

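```bash
cat >> h.py <<'E'
from scipy.spatial.transform import Rotation as R
def tool():
    o=get_obs(); w,x,y,z=o['tool_rot']; return o,R.from_quat([x,y,z,w])
def down(yawdeg):
    a=np.radians(yawdeg); c,s=np.cos(a),np.sin(a)
    return R.from_matrix([[c,s,0],[s,-c,0],[0,0,-1]])
def plan(p,yaw):
    o,r=tool(); t=r.inv().apply(np.array(p)-o['eef_pos']); v=(r.inv()*down(yaw)).as_rotvec(degrees=True)
    X=r.as_matrix()[:,0]
    print('t',round(o['t'],2),'pos',o['eef_pos'].round(4),'yaw',np.degrees(np.arctan2(X[1],X[0])).round(2),'F',o['contact_force'].round(1),'M',o['torque'].round(2),'w',round(o['gripper_width'],3),'g',round(o['grasp_force'],1))
    print('shift',t.round(4),'rot',v.round(2))
E
python3 - <<'E'
from h import *
s=np.load('pics/scene0.npz')
f=lambda u,v,z:onz(u,v,z,s['K'],s['P'])[:2].round(4)
print(f(228.9,240.4,.1),f(223.5,281.5,.1),f(224.7,258.7,.1))
print('red base',f(220,243,0),'red bar',f(210,202,.09),f(226,235,.09),'yellow',f(216,342,.09),f(286,309,.09))
plan([.45,-.247,.21],0)
E
```

```text
[ 0.4003 -0.245 ] [ 0.5284 -0.2463] [ 0.4606 -0.249 ]
red base [ 0.263  -0.2838] red bar [ 0.2292 -0.2991] [ 0.3657 -0.2541] yellow [ 0.6649 -0.249 ] [ 0.5975 -0.1381]
t 0.15 pos [ 0.2933 -0.6075  0.2306] yaw 25.77 F [-0.3 -0.8  0.2] M [-0.02 -0.05  0.04] w 1.0 g 0.0
shift [ 0.2979 -0.2564  0.0209] rot [-7.000e-02  2.000e-02  2.577e+01]
```

Emit:
arm_command(
  commands=[0.037,-0.032,0.003,0,0,6,1,0.075,-0.064,0.006,0,0,12,1,0.112,-0.096,0.009,0,0,18,1,0.149,-0.128,0.012,0,0,24,1,0.186,-0.16,0.015,0,0,25.8,1,0.224,-0.192,0.018,0,0,25.8,1,0.261,-0.224,0.02,0,0,25.8,1,0.298,-0.256,0.021,0,0,25.8,1],
)

```text
t: 0.95
eef_pos: [0.4508, -0.2458, 0.2101]
tool_rot: [-0.0, 1.0, -0.0, -0.0]
contact_force: [1.1, -0.5, -0.5]
gripper_width: 1.002
grasp_force: 0.0
```

Emit:
arm_command(
  commands=[0,0,0,0,0,0,1,0,0,0,0,0,0,1],
)

```text
t: 1.15
eef_pos: [0.4509, -0.2466, 0.2102]
tool_rot: [-0.0, 1.0, 0.001, -0.0]
contact_force: [-0.7, -1.1, 0.3]
gripper_width: 0.998
grasp_force: 0.0
```

```bash
python3 - <<'E'
from h import *
plan([.462,-.247,.2],0)
i,K,P=cam('wrist'); np.savez('pics/w1.npz',i=i,K=K,P=P); cv2.imwrite('pics/w1.png',i[:,:,::-1])
for p in [(.46,-.247,.1),(.53,-.247,.1),(.39,-.247,.1)]: print(proj(p,K,P,True).round())
E
```

```text
t 1.15 pos [ 0.4509 -0.2466  0.2102] yaw 0.15 F [-0.7 -1.1  0.3] M [-0.07  0.03 -0.04] w 0.998 g 0.0
shift [0.0111 0.0004 0.0102] rot [-0.    0.02  0.15]
[324. 229.]
[325. 127.]
[324. 320.]
```

View pics/w1.png

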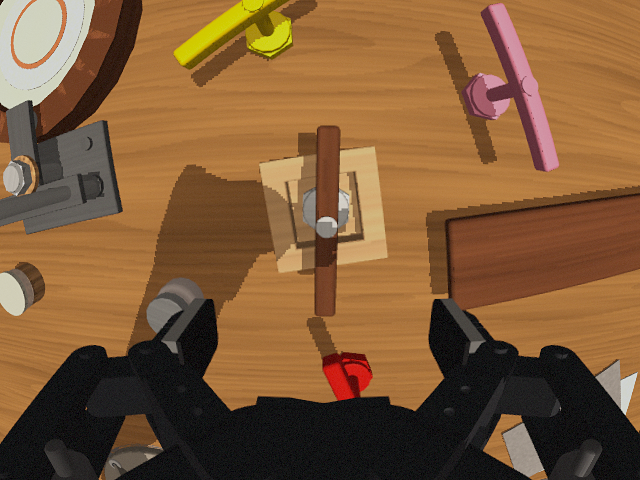

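The wrist view shows the bar from (328,126) to (325,316), with its centre disc at (327,227). The block's corners are near (260,163), (374,148), (386,257) and (279,272), and the red lookalike is out of the way at (350,375).

```bash
python3 - <<'E'
from h import *
w=np.load('pics/w1.npz');K,P=w['K'],w['P']
f=lambda u,v,z:onz(u,v,z,K,P,True)[:2]
a,b,c=f(328.5,126,.1),f(325,316,.1),f(327,227,.1)
print(a,b,c,(a+b)/2,np.degrees(np.arctan2(*(a-b)[::-1])))
C=[f(260,163,.034),f(374,148,.034),f(386,257,.034),f(279,272,.034)]
print('stand',np.mean(C,0),[np.linalg.norm(C[i]-C[i-1]).round(3) for i in range(4)],np.degrees(np.arctan2(*(C[0]-C[3])[::-1])))
m=.5*(a+b+0)
yaw=np.degrees(np.arctan2(*(a-b)[::-1]))
plan([*((m+c)/2),.071],yaw)
E
```

```text
[ 0.53092701 -0.2495271 ] [ 0.39313283 -0.24781879] [ 0.46140609 -0.24886212] [ 0.46202992 -0.24867294] -0.7102928789218534
stand [ 0.4610782  -0.24765534] [np.float64(0.099), np.float64(0.098), np.float64(0.098), np.float64(0.098)] 8.288652112610817
t 1.2 pos [ 0.4502 -0.2482  0.2102] yaw -0.02 F [-0.3 -0.4 -0.1] M [-0.02  0.06  0.01] w 1.002 g 0.0
shift [0.0115 0.0005 0.1392] rot [0.02 0.02 0.69]
```

Emit:
arm_command(
  commands=[0,-0.04,-0.01,0,0,0,1,0,-0.08,-0.02,0,0,0,1,0,-0.125,-0.02,0,0,0,1,0,-0.17,-0.02,0,0,0,1,0,-0.215,-0.02,0,0,0,1,0,-0.26,-0.02,0,0,0,1,0,-0.29,-0.02,0,0,0,1,0,-0.29,-0.02,0,0,0,1],
)

```text
t: 2.0
eef_pos: [0.4509, 0.0449, 0.2305]
tool_rot: [-0.001, 1.0, 0.002, 0.0]
contact_force: [-0.0, -0.1, -0.3]
gripper_width: 1.001
grasp_force: 0.0
```

```bash
python3 - <<'E'
from h import *
plan([.462,-.2485,.2],0)
i,K,P=cam('wrist'); np.savez('pics/w2.npz',i=i,K=K,P=P)
u,v=proj((.51,.048,.086),K,P,True).astype(int); print(u,v)
x0,y0=max(u-100,0),max(v-75,0); print(x0,y0)
cv2.imwrite('pics/w2.png',cv2.resize(i[y0:y0+150,x0:x0+200],None,fx=4,fy=4,interpolation=cv2.INTER_CUBIC)[:,:,::-1])
E
```

```text
t 2.0 pos [0.4509 0.0449 0.2305] yaw 0.18 F [-0.  -0.1 -0.3] M [ 0.01  0.03 -0.04] w 1.001 g 0.0
shift [0.0101 0.2935 0.0302] rot [-0.07 -0.04  0.18]
320 155
220 80
```

View pics/w2.png

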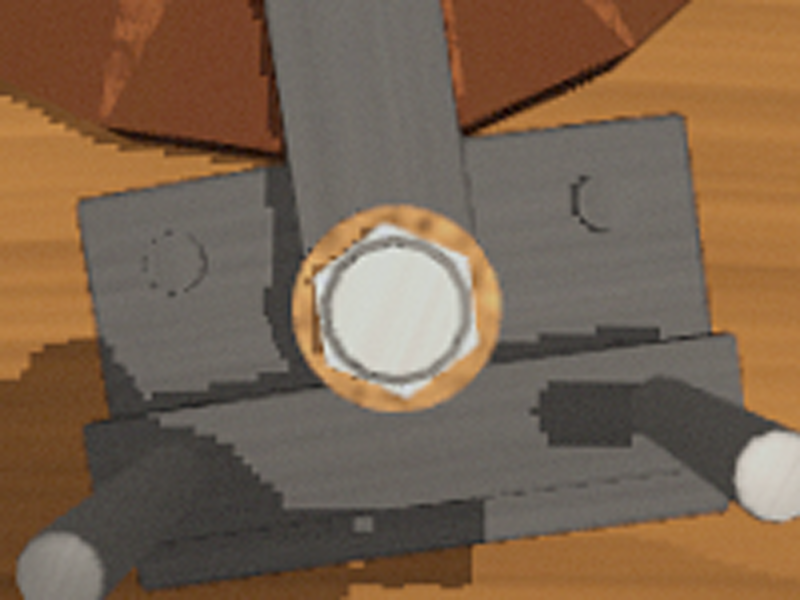

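The crop shows the bolt's top disc centred at (397,312). The hex corners are near (385,222), (315,283), (322,352), (405,398), (470,352) and (478,265), and the post tops are at (60,568) and (785,477).

```bash
python3 - <<'E'
from h import *
w=np.load('pics/w2.npz');K,P=w['K'],w['P']
f=lambda u,v,z:onz(220+u/4,80+v/4,z,K,P,True)[:2]
c=f(397,312,.0858); print('bolt',c)
pl,pr=f(60,568,.168),f(785,477,.168); y=pl-pr; yaw=np.degrees(np.arctan2(-y[0],y[1])); print('posts',pl,pr,np.linalg.norm(y),'clamp yaw',yaw)
xa=np.array([np.cos(np.radians(yaw)),np.sin(np.radians(yaw))]); print('bolt from posts',(pl+pr)/2+.028*xa)
for u,v in [(385,222),(315,283),(322,352),(405,398),(470,352),(478,265)]:
    d=f(u,v,.081)-c; print(np.degrees(np.arctan2(d[1],d[0])).round(1)%60,np.linalg.norm(d).round(4))
# dark/white mask hex fit
g=cv2.resize(w['i'][80:230,220:420],None,fx=4,fy=4,interpolation=cv2.INTER_CUBIC)
hsv=cv2.cvtColor(g,cv2.COLOR_RGB2HSV); m=((hsv[:,:,1]<40)&(hsv[:,:,2]>165)).astype(np.uint8)
cs,_=cv2.findContours(m,0,1)
k=max(cs,key=lambda k:cv2.contourArea(k)*(cv2.pointPolygonTest(k,(397,312),False)>=0)); h=cv2.convexHull(k)
print(cv2.contourArea(h)); H=np.array([f(u,v,.082) for u,v in h[:,0].astype(float)])-c
an=np.degrees(np.arctan2(H[:,1],H[:,0])); r=np.linalg.norm(H,axis=1)
z=(np.exp(6j*np.radians(an))*(r>.0165)); print('yaw corners',np.degrees(np.angle(z.sum()))/6, r.max())
E
```

```text
bolt [0.50827271 0.04872229]
posts [0.47483493 0.09607449] [ 0.48848291 -0.0071924 ] 0.10416485993539752 clamp yaw 7.528705907686466
bolt from posts [0.50941755 0.04810968]
7.9 0.0177
10.700000000000003 0.017
58.5 0.0167
5.199999999999989 0.0172
0.9000000000000057 0.0163
0.5 0.0182
13225.5
yaw corners 0.0 0.013152326998010853
```

```bash
python3 - <<'E'
from h import *
w=np.load('pics/w2.npz');K,P=w['K'],w['P']
f=lambda u,v,z:onz(220+u/4,80+v/4,z,K,P,True)[:2]
g=cv2.resize(w['i'][80:230,220:420],None,fx=4,fy=4,interpolation=cv2.INTER_CUBIC)
hsv=cv2.cvtColor(g,cv2.COLOR_RGB2HSV)
rr=np.hypot(*(np.mgrid[:600,:800]-np.array([312,397])[:,None,None]))
for T in (150,165,180):
    m=((hsv[:,:,1]<50)&(hsv[:,:,2]>T)&(rr<98)).astype(np.uint8)
    m=cv2.morphologyEx(m,cv2.MORPH_OPEN,np.ones((3,3)))
    h=cv2.convexHull(cv2.findNonZero(m)).astype(np.float32)
    W=np.array([f(u,v,.0815) for u,v in h[:,0]]); e=np.roll(W,-1,0)-W; L=np.linalg.norm(e,axis=1)
    z=(L**2*np.exp(6j*np.arctan2(e[:,1],e[:,0]))).sum()
    a=np.degrees(np.angle(z))/6 # edge direction mod 60
    M=cv2.moments(h); c=f(M['m10']/M['m00'],M['m01']/M['m00'],.0815)
    D=W-c; an=np.degrees(np.arctan2(D[:,1],D[:,0])); r=np.linalg.norm(D,axis=1)
    print(T,M['m00'],'edge',a,'conc',abs(z)/(L**2).sum(),'c',c,[(x.round(1),y.round(4)) for x,y in zip(an,r) if y>.0163])
E
```

```text
150 20606.0 edge 7.59806895256115 conc 0.9852596479482119 c [0.50856258 0.04899686] [(np.float64(-111.4), np.float64(0.017)), (np.float64(-112.9), np.float64(0.017)), (np.float64(-171.2), np.float64(0.0171)), (np.float64(-172.6), np.float64(0.0173)), (np.float64(-174.5), np.float64(0.0172)), (np.float64(136.3), np.float64(0.0163)), (np.float64(129.7), np.float64(0.0169)), (np.float64(128.8), np.float64(0.017)), (np.float64(125.8), np.float64(0.0168)), (np.float64(123.8), np.float64(0.0166)), (np.float64(70.3), np.float64(0.0169)), (np.float64(68.4), np.float64(0.0171)), (np.float64(67.0), np.float64(0.0171)), (np.float64(64.3), np.float64(0.0168)), (np.float64(16.6), np.float64(0.0163)), (np.float64(12.0), np.float64(0.0168)), (np.float64(10.6), np.float64(0.0169)), (np.float64(8.5), np.float64(0.017)), (np.float64(7.3), np.float64(0.017)), (np.float64(1.4), np.float64(0.0165)), (np.float64(-51.5), np.float64(0.0171)), (np.float64(-52.4), np.float64(0.0171)), (np.float64(-106.3), np.float64(0.0165))]
165 20599.0 edge 7.578699127152078 conc 0.9857230200960398 c [0.50855793 0.04899444]
[... 1208 characters left out ...]
float64(0.0172)), (np.float64(136.3), np.float64(0.0163)), (np.float64(129.7), np.float64(0.0169)), (np.float64(128.7), np.float64(0.017)), (np.float64(125.8), np.float64(0.0168)), (np.float64(123.7), np.float64(0.0166)), (np.float64(70.3), np.float64(0.0169)), (np.float64(69.0), np.float64(0.0171)), (np.float64(65.2), np.float64(0.0169)), (np.float64(64.3), np.float64(0.0168)), (np.float64(12.0), np.float64(0.0168)), (np.float64(10.6), np.float64(0.0169)), (np.float64(8.6), np.float64(0.017)), (np.float64(7.3), np.float64(0.017)), (np.float64(1.4), np.float64(0.0165)), (np.float64(-51.4), np.float64(0.0171)), (np.float64(-52.3), np.float64(0.0171)), (np.float64(-106.3), np.float64(0.0165))]
```

Emit:
arm_command(
  commands=[0.003,0.045,0,0,0,0.5,1,0.006,0.09,0,0,0,0.9,1,0.009,0.135,0,0,0,0.9,1,0.011,0.18,0,0,0,0.9,1,0.011,0.225,0,0,0,0.9,1,0.011,0.265,0.02,0,0,0.9,1,0.011,0.2935,0.05,0,0,0.9,1,0.011,0.2935,0.08,0,0,0.9,1],
)

```text
t: 2.85
eef_pos: [0.4592, -0.2597, 0.1497]
tool_rot: [0.002, 1.0, -0.014, 0.0]
contact_force: [0.0, -0.0, -1.0]
gripper_width: 1.002
grasp_force: 0.0
```

```bash
python3 - <<'E'
from h import *
plan([.4617,-.2488,.071],-.7); print(get_obs()['q'].round(2))
E
```

```text
t 2.85 pos [ 0.4592 -0.2597  0.1497] yaw -1.59 F [ 0. -0. -1.] M [ 0.03 -0.04  0.06] w 1.002 g 0.0
shift [ 0.0022 -0.0113  0.0786] rot [ 0.23 -0.03 -0.89]
[ 0.43  0.33 -0.04  1.99  0.02  0.82 -1.23]
```

Emit:
arm_command(
  commands=[0,0,0,0,0,0,1,0,0,0,0,0,0,1],
)

```text
t: 3.05
eef_pos: [0.4605, -0.2526, 0.1504]
tool_rot: [-0.0, 1.0, -0.009, -0.001]
contact_force: [0.8, -0.6, 0.0]
gripper_width: 0.996
grasp_force: 0.0
```

```bash
python3 - <<'E'
from h import *
plan([.4617,-.2488,.071],-.7)
E
```

```text
t 3.05 pos [ 0.4605 -0.2526  0.1504] yaw -1.06 F [ 0.8 -0.6  0. ] M [ 0.02 -0.01 -0.02] w 0.996 g 0.0
shift [ 0.0013 -0.0038  0.0794] rot [-0.01  0.09 -0.36]
```

Emit:
arm_command(
  commands=[0,0,0.03,0,0,0,1,0,0,0.06,0,0,0,1,0,0,0.0795,0,0,0,1,0,0,0.0795,0,0,0,1,0,0,0.0795,0,0,0,1],
  force=60,
)

```text
t: 3.55
eef_pos: [0.4626, -0.2517, 0.0725]
tool_rot: [0.0, 1.0, -0.008, 0.001]
contact_force: [0.8, 0.4, 0.6]
gripper_width: 0.999
grasp_force: 0.0
```

```bash
python3 - <<'E'
from h import *
plan([.4617,-.2488,.071],-.7)
E
```

```text
t 3.55 pos [ 0.4626 -0.2517  0.0725] yaw -0.91 F [0.8 0.4 0.6] M [ 0.02 -0.03  0.03] w 0.999 g 0.0
shift [-0.001  -0.0029  0.0015] rot [ 0.05 -0.11 -0.21]
```

Emit:
arm_command(
  commands=[0,-0.003,0.001,0,0,0,1,0,-0.003,0.001,0,0,0,0.4,0,-0.003,0.001,0,0,0,0.15,0,-0.003,0.001,0,0,0,0,0,-0.003,0.001,0,0,0,0,0,-0.003,0.001,0,0,0,0,0,-0.003,0.001,0,0,0,0,0,-0.003,0.001,0,0,0,0],
  force=60,
)

```text
t: 4.35
eef_pos: [0.4617, -0.2486, 0.07]
tool_rot: [0.0, 1.0, -0.008, 0.0]
contact_force: [-0.4, -0.1, 3.1]
gripper_width: 0.178
grasp_force: 58.7
```

Emit:
arm_command(
  commands=[0,0,0,0,0,0,0,0,0,0,0,0,0,0,0,0,0,0,0,0,0],
  force=110,
)

```text
t: 4.65
eef_pos: [0.4617, -0.2486, 0.0701]
tool_rot: [0.0, 1.0, -0.008, 0.0]
contact_force: [-1.0, -1.4, 4.9]
gripper_width: 0.17
grasp_force: 107.3
```

```bash
python3 - <<'E'
from h import *
plan([.4617,-.2488,.25],-.7)
E
```

```text
t 4.65 pos [ 0.4617 -0.2486  0.0701] yaw -0.95 F [-1.  -1.4  4.9] M [-0.17  0.3  -0.02] w 0.17 g 107.3
shift [ 1.000e-04  2.000e-04 -1.799e-01] rot [ 0.02 -0.02 -0.25]
```

Emit:
arm_command(
  commands=[0,0,-0.01,0,0,0,0,0,0,-0.03,0,0,0,0,0,0,-0.065,0,0,0,0,0,0,-0.105,0,0,0,0,0,0,-0.145,0,0,0,0,0,0,-0.175,0,0,0,0,0,0,-0.185,0,0,0,0,0,0,-0.185,0,0,0,0],
)

```text
t: 5.45
eef_pos: [0.4619, -0.2482, 0.2555]
tool_rot: [0.0, 1.0, -0.008, 0.001]
contact_force: [0.1, 0.1, -4.4]
gripper_width: 0.168
grasp_force: 107.9
```

```bash
python3 - <<'E'
from h import *
plan([.5085,.0488,.255],7.6)
E
```

```text
t 5.45 pos [ 0.4619 -0.2482  0.2555] yaw -0.91 F [ 0.1  0.1 -4.4] M [0.02 0.05 0.02] w 0.168 g 107.9
shift [ 0.0419 -0.2977  0.0004] rot [ 0.04 -0.1  -8.51]
```

Weight is about 4.5 N, so the key is held. Next, carry it over to the bolt.

Emit:
arm_command(
  commands=[0.004,-0.03,0,0,0,-1,0,0.01,-0.075,0,0,0,-3,0,0.017,-0.12,0,0,0,-5,0,0.024,-0.165,0,0,0,-7,0,0.03,-0.21,0,0,0,-8.5,0,0.036,-0.25,0,0,0,-8.5,0,0.04,-0.28,0,0,0,-8.5,0,0.042,-0.298,0,0,0,-8.5,0],
)

```text
t: 6.25
eef_pos: [0.5069, 0.0523, 0.252]
tool_rot: [-0.001, 0.998, 0.068, -0.002]
contact_force: [-0.3, 0.0, -3.4]
gripper_width: 0.17
grasp_force: 107.9
```

Emit:
arm_command(
  commands=[0,0,0.02,0,0,0,0,0,0,0.05,0,0,0,0,0,0,0.07,0,0,0,0,0,0,0.07,0,0,0,0,0,0,0.07,0,0,0,0],
)

```text
t: 6.75
eef_pos: [0.5074, 0.0489, 0.1835]
tool_rot: [-0.0, 0.998, 0.066, -0.002]
contact_force: [0.6, -0.2, -3.3]
gripper_width: 0.168
grasp_force: 107.8
```

```bash
python3 - <<'E'
from h import *
plan([.5085,.0488,.135],7.6)
a=[]
for n in ('scene','side'):
    i,K,P=cam(n); u,v=proj((.5085,.0488,.1),K,P).astype(int)
    for z in (.092+.0,.086): print(n,proj((.5085,.0488,z),K,P).round(1)-[u-50,v-75])
    a.append(cv2.resize(i[v-75:v+75,u-50:u+50],None,fx=4,fy=4,interpolation=cv2.INTER_CUBIC))
cv2.imwrite('pics/c3.png',np.hstack(a)[:,:,::-1])
E
```

```text
t 6.75 pos [0.5074 0.0489 0.1835] yaw 7.58 F [ 0.6 -0.2 -3.3] M [-0.04 -0.03  0.05] w 0.168 g 107.8
shift [0.0013 0.0003 0.0485] rot [-0.02  0.19 -0.02]
scene [49.7 79.4]
scene [49.4 81.9]
side [50.7 79. ]
side [50.9 81.5]
```

View pics/c3.png

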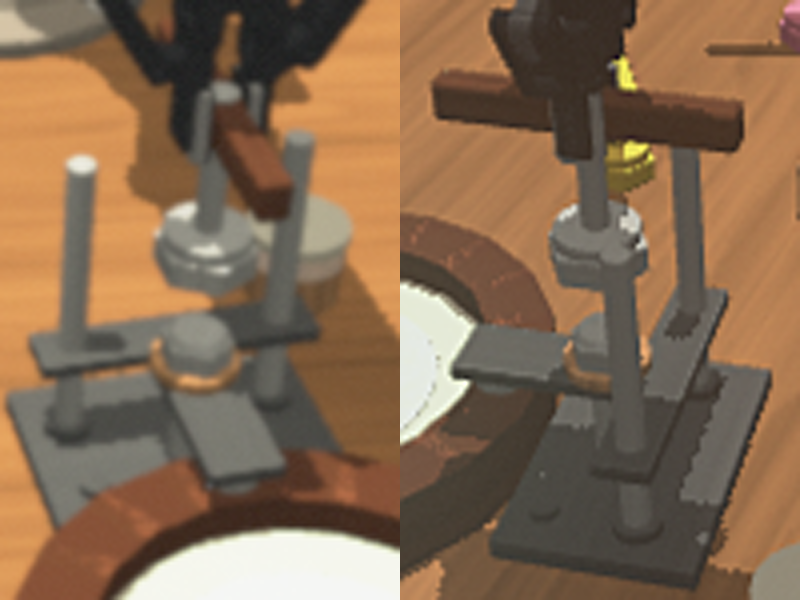

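The key hangs over the bolt and lines up in both views: socket at (208,250) above bolt (203,345) in scene, and (598,245) above (595,340) in side. Now lower it gently.

Emit:
arm_command(
  commands=[0.001,0,0.015,0,0,0,0,0.001,0,0.027,0,0,0,0,0.001,0,0.033,0,0,0,0,0.001,0,0.036,0,0,0,0,0.001,0,0.038,0,0,0,0,0.001,0,0.039,0,0,0,0,0.001,0,0.04,0,0,0,0],
)

```text
t: 7.55
eef_pos: [0.5097, 0.0492, 0.1451]
tool_rot: [-0.0, 0.998, 0.066, 0.0]
contact_force: [0.7, -0.3, -3.6]
gripper_width: 0.166
grasp_force: 108.0
```

```bash
python3 - <<'E'
from h import *
plan([.5085,.0488,.134],7.6)
E
```

```text
t 7.55 pos [0.5097 0.0492 0.1451] yaw 7.57 F [ 0.7 -0.3 -3.6] M [ 0.01 -0.02 -0.02] w 0.166 g 108.0
shift [-0.0013  0.0002  0.0111] rot [-0.   -0.04 -0.03]
```

Emit:
arm_command(
  commands=[-0.001,0,0.001,0,0,0,0,-0.001,0,0.002,0,0,0,0,-0.001,0,0.003,0,0,0,0,-0.001,0,0.004,0,0,0,0,-0.001,0,0.005,0,0,0,0,-0.001,0,0.005,0,0,0,0],
)

```text
t: 8.15
eef_pos: [0.5083, 0.049, 0.1396]
tool_rot: [0.0, 0.998, 0.066, -0.0]
contact_force: [-0.4, -0.4, -4.8]
gripper_width: 0.17
grasp_force: 108.0
```

```bash
python3 - <<'E'
from h import *
plan([.5085,.0488,.134],7.6)
E
```

```text
t 8.15 pos [0.5083 0.049  0.1396] yaw 7.57 F [-0.4 -0.4 -4.8] M [ 0.02 -0.01  0.04] w 0.17 g 108.0
shift [0.0001 0.0002 0.0056] rot [ 0.    0.02 -0.03]
```

Emit:
arm_command(
  commands=[0,0,0.001,0,0,0,0,0,0,0.002,0,0,0,0,0,0,0.003,0,0,0,0,0,0,0.004,0,0,0,0,0,0,0.005,0,0,0,0,0,0,0.005,0,0,0,0],
)

```text
t: 8.75
eef_pos: [0.5083, 0.049, 0.1346]
tool_rot: [0.0, 0.998, 0.066, -0.0]
contact_force: [0.4, -0.1, -3.8]
gripper_width: 0.163
grasp_force: 108.0
```

```bash
python3 - <<'E'
from h import *
plan([.5085,.0488,.134],7.6)
E
```

```text
t 8.75 pos [0.5083 0.049  0.1346] yaw 7.57 F [ 0.4 -0.1 -3.8] M [0.04 0.   0.03] w 0.163 g 108.0
shift [0.0002 0.0002 0.0006] rot [ 0.    0.02 -0.03]
```

Emit:
arm_command(
  commands=[0,0,0.0005,0,0,3,0,0,0,0.0006,0,0,6,0,0,0,0.0007,0,0,9,0,0,0,0.0008,0,0,12,0,0,0,0.0009,0,0,15,0,0,0,0.001,0,0,18,0,0,0,0.0011,0,0,20,0,0,0,0.0011,0,0,20,0],
)

```text
t: 9.55
eef_pos: [0.5087, 0.049, 0.1338]
tool_rot: [0.0, 0.994, -0.108, 0.0]
contact_force: [3.1, -1.2, -4.3]
gripper_width: 0.167
grasp_force: 107.8
```

```bash
python3 - <<'E'
from h import *
plan([.5085,.0488,.134],7.6)
E
```

```text
t 9.55 pos [0.5087 0.049  0.1338] yaw -12.43 F [ 3.1 -1.2 -4.3] M [0.03 0.32 0.05] w 0.167 g 107.8
shift [-0.0001  0.0003 -0.0002] rot [ 1.000e-02 -3.000e-02 -2.003e+01]
```

Emit:
arm_command(
  commands=[0,0,0.0001,0,0,3,0,0,0,0.0002,0,0,6,0,0,0,0.0003,0,0,9,0,0,0,0.0004,0,0,12,0,0,0,0.0005,0,0,15,0,0,0,0.0006,0,0,18,0,0,0,0.0007,0,0,20,0,0,0,0.0007,0,0,20,0],
)

```text
t: 10.35
eef_pos: [0.5088, 0.0491, 0.1332]
tool_rot: [-0.0, 0.96, -0.279, 0.0]
contact_force: [2.8, -1.0, -5.4]
gripper_width: 0.17
grasp_force: 107.9
```

```bash
python3 - <<'E'
from h import *
plan([.5085,.0488,.134],7.6)
E
```

```text
t 10.35 pos [0.5088 0.0491 0.1332] yaw -32.38 F [ 2.8 -1.  -5.4] M [0.27 0.22 0.12] w 0.17 g 107.9
shift [-0.0001  0.0004 -0.0008] rot [-1.000e-02 -4.000e-02 -3.998e+01]
```

Emit:
arm_command(
  commands=[0,0,0,0,0,-3,0,0,0,-0.006,0,0,-4,0,0,0,-0.014,0,0,-4,0,0,0,-0.021,0,0,-8,0,0,0,-0.021,0,0,-16,0,0,0,-0.021,0,0,-24,0,0,0,-0.021,0,0,-32,0,0,0,-0.021,0,0,-36,0],
)

```text
t: 11.15
eef_pos: [0.5084, 0.0489, 0.1547]
tool_rot: [0.0, 0.999, 0.033, 0.0]
contact_force: [-0.5, -0.3, -3.9]
gripper_width: 0.17
grasp_force: 108.4
```

Emit:
arm_command(
  commands=[0,0,0,0,0,-8,0,0,0,0,0,0,-16,0,0,0,0,0,0,-24,0,0,0,0,0,0,-28,0,0,0,0.004,0,0,-28,0,0,0,0.007,0,0,-28,0,0,0,0.007,0,0,-28,0],
)

```text
t: 11.85
eef_pos: [0.508, 0.0489, 0.1466]
tool_rot: [-0.0, 0.963, 0.271, -0.001]
contact_force: [-0.2, 0.1, -3.6]
gripper_width: 0.167
grasp_force: 108.4
```

```bash
python3 - <<'E'
from h import *
plan([.5085,.0488,.134],7.6+25)
E
```

```text
t 11.85 pos [0.508  0.0489 0.1466] yaw 31.48 F [-0.2  0.1 -3.6] M [0.02 0.02 0.03] w 0.167 g 108.4
shift [0.0004 0.0004 0.0126] rot [-0.02  0.06 -1.12]
```

Emit:
arm_command(
  commands=[0.0003,0.0003,0.002,0,0,0,0,0.0003,0.0003,0.004,0,0,0,0,0.0003,0.0003,0.006,0,0,0,0,0.0003,0.0003,0.008,0,0,0,0,0.0003,0.0003,0.0095,0,0,0,0,0.0003,0.0003,0.011,0,0,0,0,0.0003,0.0003,0.0125,0,0,0,0,0.0003,0.0003,0.0125,0,0,0,0],
)

```text
t: 12.65
eef_pos: [0.5087, 0.0489, 0.1343]
tool_rot: [-0.0, 0.962, 0.272, -0.0]
contact_force: [-1.7, -0.7, -2.3]
gripper_width: 0.168
grasp_force: 108.0
```

```bash
python3 - <<'E'
from h import *
plan([.5085,.0488,.134],7.6+25)
E
```

```text
t 12.65 pos [0.5087 0.0489 0.1343] yaw 31.57 F [-1.7 -0.7 -2.3] M [ 0.53 -0.8  -0.01] w 0.168 g 108.0
shift [-0.0002 -0.0001  0.0003] rot [-0.01  0.02 -1.03]
```

Emit:
arm_command(
  commands=[0,0,0.0001,0,0,4,0,0,0,0.0002,0,0,8,0,0,0,0.0003,0,0,12,0,0,0,0.0004,0,0,16,0,0,0,0.0005,0,0,20,0,0,0,0.0007,0,0,24,0,0,0,0.0008,0,0,28,0,0,0,0.001,0,0,32,0],
)

```text
t: 13.45
eef_pos: [0.5087, 0.049, 0.1335]
tool_rot: [0.0, 1.0, -0.005, -0.0]
contact_force: [-2.9, 0.3, -2.9]
gripper_width: 0.172
grasp_force: 108.0
```

```bash
python3 - <<'E'
from h import *
plan([.5085,.0488,.134],7.6)
E
```

```text
t 13.45 pos [0.5087 0.049  0.1335] yaw -0.56 F [-2.9  0.3 -2.9] M [-0.02 -0.71  0.15] w 0.172 g 108.0
shift [-0.0002  0.0002 -0.0005] rot [ 0.    0.01 -8.16]
```

Emit:
arm_command(
  commands=[0,0,0.0001,0,0,4,0,0,0,0.0002,0,0,8,0,0,0,0.0003,0,0,12,0,0,0,0.0004,0,0,16,0,0,0,0.0005,0,0,20,0,0,0,0.0007,0,0,24,0,0,0,0.0008,0,0,27,0],
)

```text
t: 14.15
eef_pos: [0.5088, 0.049, 0.1326]
tool_rot: [0.0, 0.971, -0.238, 0.0]
contact_force: [1.7, -1.5, -5.6]
gripper_width: 0.168
grasp_force: 108.1
```

```bash
python3 - <<'E'
from h import *
plan([.5085,.0488,.134],7.6)
E
```

```text
t 14.15 pos [0.5088 0.049  0.1326] yaw -27.54 F [ 1.7 -1.5 -5.6] M [0.21 0.22 0.16] w 0.168 g 108.1
shift [-0.0002  0.0004 -0.0014] rot [ 0.000e+00 -1.000e-02 -3.514e+01]
```

Emit:
arm_command(
  commands=[0,0,0.0001,0,0,3,0,0,0,0.0001,0,0,5,0,0,0,0.0001,0,0,5,0],
)

```text
t: 14.45
eef_pos: [0.5088, 0.049, 0.1325]
tool_rot: [0.0, 0.96, -0.279, 0.0]
contact_force: [-0.3, 1.1, -5.1]
gripper_width: 0.167
grasp_force: 107.9
```

```bash
python3 - <<'E'
from h import *
plan([.5085,.0488,.134],7.6)
E
```

```text
t 14.45 pos [0.5088 0.049  0.1325] yaw -32.42 F [-0.3  1.1 -5.1] M [ 0.03 -0.2   0.06] w 0.167 g 107.9
shift [-0.0002  0.0004 -0.0015] rot [  0.    -0.   -40.02]
```

Emit:
arm_command(
  commands=[0,0,0,0,0,-3,0,0,0,-0.006,0,0,-4,0,0,0,-0.014,0,0,-4,0,0,0,-0.021,0,0,-8,0,0,0,-0.021,0,0,-16,0,0,0,-0.021,0,0,-24,0,0,0,-0.021,0,0,-32,0,0,0,-0.021,0,0,-36,0],
)

```text
t: 15.25
eef_pos: [0.5091, 0.0488, 0.1545]
tool_rot: [0.0, 0.999, 0.033, 0.0]
contact_force: [0.2, -0.5, -3.1]
gripper_width: 0.168
grasp_force: 108.8
```

Emit:
arm_command(
  commands=[0,0,0,0,0,-8,0,0,0,0,0,0,-16,0,0,0,0,0,0,-24,0,0,0,0,0,0,-29,0,0,0,0.004,0,0,-29,0,0,0,0.007,0,0,-29,0,0,0,0.007,0,0,-29,0],
)

```text
t: 15.95
eef_pos: [0.5084, 0.0487, 0.1462]
tool_rot: [0.0, 0.96, 0.279, -0.001]
contact_force: [0.3, 0.8, -3.6]
gripper_width: 0.168
grasp_force: 108.8
```

```bash
python3 - <<'E'
from h import *
plan([.5085,.0488,.132],7.6+25)
E
```

```text
t 15.95 pos [0.5084 0.0487 0.1462] yaw 32.45 F [ 0.3  0.8 -3.6] M [-0.04  0.09 -0.02] w 0.168 g 108.8
shift [ 0.0001 -0.      0.0142] rot [-0.02  0.06 -0.15]
```

Emit:
arm_command(
  commands=[0,0,0.002,0,0,0,0,0,0,0.004,0,0,0,0,0,0,0.006,0,0,0,0,0,0,0.008,0,0,0,0,0,0,0.01,0,0,0,0,0,0,0.012,0,0,0,0,0,0,0.014,0,0,0,0,0,0,0.014,0,0,0,0],
)

```text
t: 16.75
eef_pos: [0.5086, 0.0489, 0.1323]
tool_rot: [-0.0, 0.96, 0.28, -0.0]
contact_force: [1.8, 0.1, -3.5]
gripper_width: 0.166
grasp_force: 108.0
```

```bash
python3 - <<'E'
from h import *
plan([.5085,.0488,.132],7.6+25)
E
```

```text
t 16.75 pos [0.5086 0.0489 0.1323] yaw 32.57 F [ 1.8  0.1 -3.5] M [ 0.09 -0.1  -0.01] w 0.166 g 108.0
shift [-0.0002 -0.      0.0003] rot [-0.01  0.03 -0.03]
```

```bash
cat > r.py <<'E'
from h import *
for k in range(1):
    o,r=tool(); X=r.as_matrix()[:,0]; print(round(o['t'],2),o['eef_pos'].round(4),'rel',(np.degrees(np.arctan2(X[1],X[0]))-7.6).round(2),'F',o['contact_force'].round(1),'M',o['torque'].round(3),'tau7',o['joint_torque'][6].round(3))
E
```

Emit:
arm_command(
  commands=[0,0,0,0,0,3,0,0,0,0.0002,0,0,6,0,0,0,0.0003,0,0,9,0],
)

```text
t: 17.05
eef_pos: [0.5088, 0.0489, 0.1324]
tool_rot: [0.0, 0.979, 0.203, -0.0]
contact_force: [-0.7, 0.1, -2.7]
gripper_width: 0.169
grasp_force: 108.2
```

```bash
python3 r.py
```

```text
17.05 [0.5088 0.0489 0.1324] rel 15.86 F [-0.7  0.1 -2.7] M [ 0.204 -0.269  0.144] tau7 0.493
```

Emit:
arm_command(
  commands=[0,0,0.0001,0,0,2.5,0,0,0,0.0001,0,0,5,0],
)

```text
t: 17.25
eef_pos: [0.5088, 0.0489, 0.1322]
tool_rot: [0.0, 0.987, 0.161, -0.0]
contact_force: [-0.9, -0.1, -3.3]
gripper_width: 0.17
grasp_force: 108.0
```

```bash
python3 r.py
```

```text
17.25 [0.5088 0.0489 0.1322] rel 10.89 F [-0.9 -0.1 -3.3] M [ 0.174 -0.525  0.146] tau7 0.383
```

Emit:
arm_command(
  commands=[0,0,0.0001,0,0,2.5,0,0,0,0.0002,0,0,5,0],
)

```text
t: 17.45
eef_pos: [0.5087, 0.0489, 0.132]
tool_rot: [0.0, 0.993, 0.117, -0.0]
contact_force: [-0.6, -0.4, -2.8]
gripper_width: 0.171
grasp_force: 108.1
```

```bash
python3 r.py
```

```text
17.45 [0.5087 0.0489 0.132 ] rel 5.89 F [-0.6 -0.4 -2.8] M [ 0.123 -0.683  0.13 ] tau7 0.391
```

Torque is steady at 0.15 while moving, so there's no jump yet.

Emit:
arm_command(
  commands=[0,0,0.0001,0,0,2.5,0,0,0,0.0002,0,0,5,0],
)

```text
t: 17.65
eef_pos: [0.5088, 0.0489, 0.1319]
tool_rot: [0.0, 0.997, 0.074, 0.0]
contact_force: [1.0, -0.7, -2.4]
gripper_width: 0.165
grasp_force: 108.4
```

```bash
python3 r.py
```

```text
17.65 [0.5088 0.0489 0.1319] rel 0.93 F [ 1.  -0.7 -2.4] M [-0.047  0.182  0.35 ] tau7 0.153
```

Emit:
arm_command(
  commands=[0,0,0.0001,0,0,2.5,0,0,0,0.0002,0,0,5,0],
)

```text
t: 17.85
eef_pos: [0.5088, 0.049, 0.1317]
tool_rot: [0.0, 1.0, 0.031, -0.0]
contact_force: [0.1, 0.5, -3.3]
gripper_width: 0.168
grasp_force: 108.3
```

```bash
python3 r.py
```

```text
17.85 [0.5088 0.049  0.1317] rel -4.05 F [ 0.1  0.5 -3.3] M [-0.18   0.821  0.412] tau7 0.117
```

Emit:
arm_command(
  commands=[0,0,0.0001,0,0,2.5,0,0,0,0.0002,0,0,5,0],
)

```text
t: 18.05
eef_pos: [0.5088, 0.049, 0.1316]
tool_rot: [0.0, 1.0, -0.013, 0.0]
contact_force: [-1.6, -0.9, -0.7]
gripper_width: 0.169
grasp_force: 108.4
```

```bash
python3 r.py
```

```text
18.05 [0.5088 0.049  0.1316] rel -9.05 F [-1.6 -0.9 -0.7] M [-0.024 -0.606  0.434] tau7 0.077
```

The torque jumped at about rel +3. Another 8.5° puts the bolt about 20° past it.

Emit:
arm_command(
  commands=[0,0,0.0001,0,0,3,0,0,0,0.0002,0,0,6,0,0,0,0.0003,0,0,8.5,0],
)

```text
t: 18.35
eef_pos: [0.5089, 0.049, 0.1314]
tool_rot: [0.0, 0.996, -0.087, 0.0]
contact_force: [-2.1, -1.3, -0.6]
gripper_width: 0.166
grasp_force: 108.4
```

```bash
python3 r.py
```

```text
18.35 [0.5089 0.049  0.1314] rel -17.54 F [-2.1 -1.3 -0.6] M [-0.196 -0.723  0.47 ] tau7 -0.063
```

Emit:
arm_command(
  commands=[0,0,0,0,0,0,0],
)

```text
t: 18.45
eef_pos: [0.5089, 0.049, 0.1313]
tool_rot: [0.0, 0.996, -0.086, 0.0]
contact_force: [2.0, -0.5, -1.6]
gripper_width: 0.168
grasp_force: 108.6
```

```bash
python3 r.py
```

```text
18.45 [0.5089 0.049  0.1313] rel -17.47 F [ 2.  -0.5 -1.6] M [-0.07   0.269  0.393] tau7 -0.838
```

Emit:
arm_command(
  commands=[0,0,0,0,0,-3,0,0,0,-0.001,0,0,-5.5,0,0,0,-0.008,0,0,-5.5,0,0,0,-0.018,0,0,-5.5,0,0,0,-0.04,0,0,-5.5,0,0,0,-0.08,0,0,-5.5,0,0,0,-0.12,0,0,-5.5,0,0,0,-0.127,0,0,-5.5,0],
)

```text
t: 19.25
eef_pos: [0.5117, 0.0495, 0.264]
tool_rot: [-0.001, 0.999, -0.039, 0.005]
contact_force: [0.5, 0.2, -3.8]
gripper_width: 0.168
grasp_force: 109.2
```

Emit:
arm_command(
  commands=[0,0,0,0,0,0,0],
)

```text
t: 19.35
eef_pos: [0.5097, 0.0491, 0.26]
tool_rot: [-0.0, 0.999, -0.039, 0.002]
contact_force: [0.3, -0.7, -4.3]
gripper_width: 0.172
grasp_force: 109.2
```

```bash
python3 - <<'E'
from h import *
plan([.4613,-.2483,.255],-.9)
a=[]
for n in ('scene','side'):
    i,K,P=cam(n); u,v=proj((.5085,.0488,.15),K,P).astype(int)
    v=max(v,90); a.append(cv2.resize(i[v-90:v+90,u-60:u+60],None,fx=3.3,fy=3.3,interpolation=cv2.INTER_CUBIC))
cv2.imwrite('pics/c4.png',np.hstack(a)[:,:,::-1])
E
```

```text
t 19.35 pos [0.5097 0.0491 0.26  ] yaw -4.46 F [ 0.3 -0.7 -4.3] M [ 0.03  0.04 -0.04] w 0.172 g 109.2
shift [-0.0252  0.3002  0.0047] rot [-0.04 -0.22 -3.56]
```

View pics/c4.png

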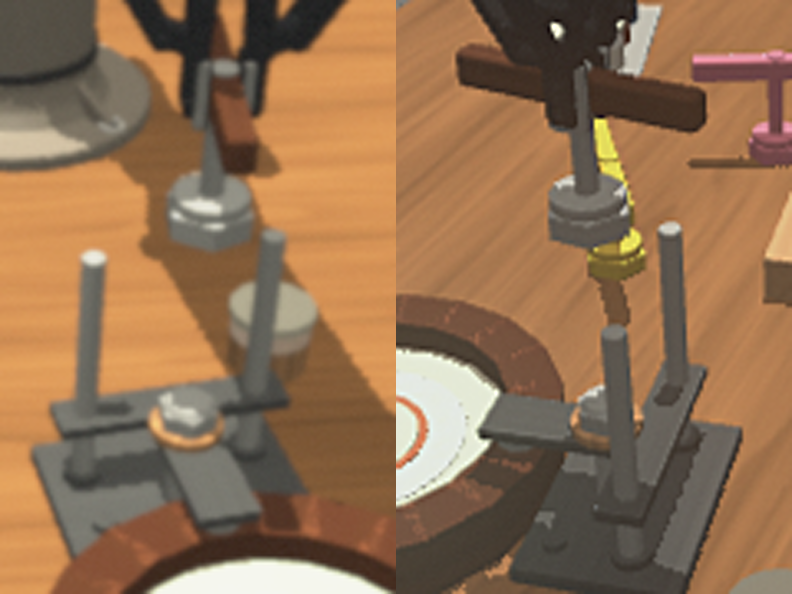

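The clamp's foot is on the rim and the cork is intact around the head (scene (188,415)). The key hangs free, possibly tilted very slightly. Next, carry it back.

Emit:
arm_command(
  commands=[-0.002,0.03,0,0,0,-1,0,-0.006,0.075,0,0,0,-2,0,-0.01,0.12,0,0,0,-3.6,0,-0.014,0.165,0,0,0,-3.6,0,-0.018,0.21,0,0,0,-3.6,0,-0.022,0.25,0,0,0,-3.6,0,-0.024,0.28,0,0,0,-3.6,0,-0.0245,0.3,0,0,0,-3.6,0],
)

```text
t: 20.25
eef_pos: [0.4589, -0.2508, 0.2559]
tool_rot: [-0.0, 1.0, -0.009, -0.002]
contact_force: [0.8, -0.1, -4.0]
gripper_width: 0.173
grasp_force: 108.8
```

Emit:
arm_command(
  commands=[0,0,0.03,0,0,0,0,0,0,0.07,0,0,0,0,0,0,0.11,0,0,0,0,0,0,0.13,0,0,0,0,0,0,0.13,0,0,0,0,0,0,0.13,0,0,0,0],
)

```text
t: 20.85
eef_pos: [0.4606, -0.248, 0.1274]
tool_rot: [-0.0, 1.0, -0.007, -0.001]
contact_force: [0.0, -0.5, -2.6]
gripper_width: 0.17
grasp_force: 108.6
```

```bash
python3 - <<'E'
from h import *
plan([.4613,-.2483,.0705],-.9)
a=[]
for n in ('scene','side'):
    i,K,P=cam(n); u,v=proj((.4613,-.248,.1),K,P).astype(int)
    v=max(v,80); a.append(cv2.resize(i[v-80:v+80,u-55:u+55],None,fx=3.6,fy=3.6,interpolation=cv2.INTER_CUBIC))
cv2.imwrite('pics/c5.png',np.hstack(a)[:,:,::-1])
E
```

```text
t 20.85 pos [ 0.4606 -0.248   0.1274] yaw -0.83 F [ 0.  -0.5 -2.6] M [ 0.03 -0.06  0.04] w 0.17 g 108.6
shift [0.0008 0.0003 0.0568] rot [-0.05  0.13  0.07]
```

View pics/c5.png

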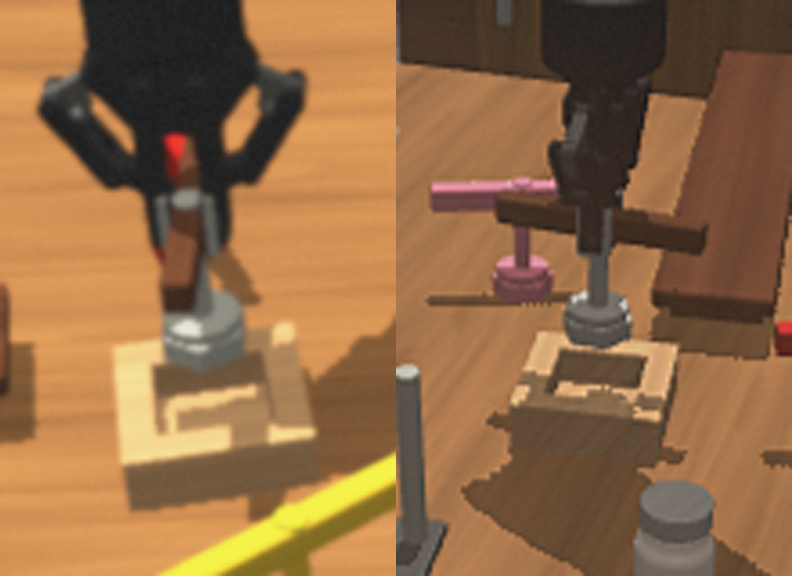

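The socket is above the well in both views (scene (205,335), side (598,320)). Lower it.

Emit:
arm_command(
  commands=[0,0,0.015,0,0,0,0,0,0,0.03,0,0,0,0,0,0,0.042,0,0,0,0,0,0,0.049,0,0,0,0,0,0,0.053,0,0,0,0,0,0,0.055,0,0,0,0,0,0,0.056,0,0,0,0,0,0,0.0565,0,0,0,0],
)

```text
t: 21.75
eef_pos: [0.4615, -0.2484, 0.0719]
tool_rot: [0.0, 1.0, -0.007, 0.0]
contact_force: [-0.7, 0.5, -4.3]
gripper_width: 0.171
grasp_force: 109.0
```

```bash
python3 r.py
```

```text
21.75 [ 0.4615 -0.2484  0.0719] rel -8.43 F [-0.7  0.5 -4.3] M [ 0.031 -0.004 -0.001] tau7 -0.0
```

Emit:
arm_command(
  commands=[0,0,0.0007,0,0,0,0,0,0,0.0014,0,0,0,0,0,0,0.002,0,0,0,0,0,0,0.0025,0,0,0,0,0,0,0.0025,0,0,0,0],
)

```text
t: 22.25
eef_pos: [0.4616, -0.2486, 0.0701]
tool_rot: [0.0, 1.0, -0.007, 0.0]
contact_force: [-2.4, 1.0, 6.0]
gripper_width: 0.167
grasp_force: 110.8
```

```bash
python3 r.py
```

```text
22.25 [ 0.4616 -0.2486  0.0701] rel -8.45 F [-2.4  1.   6. ] M [0.354 0.566 0.053] tau7 -0.016
```

The key is on the well floor. Release it and go straight up.

Emit:
arm_command(
  commands=[0,0,0,0,0,0,0.25,0,0,0,0,0,0,0.5,0,0,0,0,0,0,0.8,0,0,0,0,0,0,1,0,0,0,0,0,0,1,0,0,0,0,0,0,1],
  force=20,
)

```text
t: 22.85
eef_pos: [0.4613, -0.2483, 0.0691]
tool_rot: [-0.0, 1.0, -0.007, 0.0]
contact_force: [0.3, 0.5, -0.2]
gripper_width: 0.996
grasp_force: 0.0
```

Emit:
arm_command(
  commands=[0,0,-0.01,0,0,0,1,0,0,-0.03,0,0,0,1,0,0,-0.06,0,0,0,1,0,0,-0.1,0,0,0,1,0,0,-0.14,0,0,0,1,0,0,-0.16,0,0,0,1,0,0,-0.16,0,0,0,1],
)

```text
t: 23.55
eef_pos: [0.4632, -0.2492, 0.2333]
tool_rot: [0.001, 1.0, -0.007, 0.003]
contact_force: [0.0, 0.1, 0.2]
gripper_width: 0.994
grasp_force: 0.0
```

Emit:
arm_command(
  commands=[-0.01,-0.04,0,0,0,0,1,-0.01,-0.08,0,0,0,0,1,-0.01,-0.125,0,0,0,0,1,-0.01,-0.17,0,0,0,0,1,-0.01,-0.215,0,0,0,0,1,-0.01,-0.26,0,0,0,0,1,-0.01,-0.294,0,0,0,0,1,-0.01,-0.294,0,0,0,0,1],
)

```text
t: 24.35
eef_pos: [0.4548, 0.0509, 0.2288]
tool_rot: [-0.001, 1.0, -0.003, -0.0]
contact_force: [-0.1, 1.2, 0.1]
gripper_width: 1.001
grasp_force: 0.0
```

```bash
python3 - <<'E'
from h import *
plan([.4509,.0449,.23],0)
i,K,P=cam('wrist'); np.savez('pics/w6.npz',i=i,K=K,P=P)
u,v=proj((.5085,.0488,.082),K,P,True).astype(int); x0,y0=u-50,v-70
a=cv2.resize(i[y0:y0+140,x0:x0+100],None,fx=4,fy=4,interpolation=cv2.INTER_CUBIC); print(x0,y0,K.shape)
j,K2,P2=cam('side'); u,v=proj((.4613,-.248,.06),K2,P2).astype(int)
b=cv2.resize(j[v-70:v+70,u-50:u+50],None,fx=4,fy=4,interpolation=cv2.INTER_CUBIC)
cv2.imwrite('pics/c6.png',np.hstack([a,b])[:,:,::-1])
f=lambda u,v,z:onz(x0+u/4,y0+v/4,z,K,P,True)[:2]
c=proj((.5085,.0488,.082),K,P,True); c=[(c[0]-x0)*4,(c[1]-y0)*4]
hsv=cv2.cvtColor(a,cv2.COLOR_RGB2HSV); rr=np.hypot(*(np.mgrid[:560,:400]-np.array(c[::-1])[:,None,None]))
m=((hsv[:,:,1]<50)&(hsv[:,:,2]>165)&(rr<98)).astype(np.uint8); m=cv2.morphologyEx(m,cv2.MORPH_OPEN,np.ones((3,3)))
h=cv2.convexHull(cv2.findNonZero(m)).astype(np.float32)
W=np.array([f(u,v,.0775) for u,v in h[:,0]]); e=np.roll(W,-1,0)-W; L=np.linalg.norm(e,axis=1)
z=(L**2*np.exp(6j*np.arctan2(e[:,1],e[:,0]))).sum(); print('corner yaw',np.degrees(np.angle(z))/6,abs(z)/(L**2).sum(),cv2.contourArea(h))
E
```

```text
t 24.35 pos [0.4548 0.0509 0.2288] yaw -0.36 F [-0.1  1.2  0.1] M [-0.04 -0.05 -0.07] w 1.001 g 0.0
shift [-0.0039  0.0061 -0.0012] rot [-0.09  0.03 -0.36]
276 92 (3, 3)
corner yaw 0.8416601846689282 0.9895087432419339 20300.0
```

View pics/c6.png

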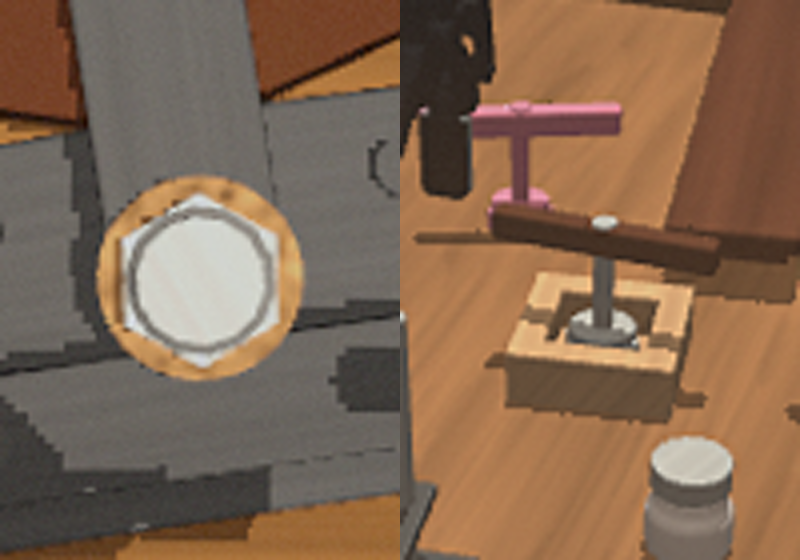

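The bolt has turned about 127° in total, and the torque puts it about 15° past the jump, inside the firm band. The cork ring is intact at (200,278), and the key stands upright in its block at (603,260) with the gripper clear. Handing in.

```bash
python3 -c "
from station import hand_in; print(hand_in())"
```

```text
the job is handed in; nothing more can be done
None
```

The job is handed in, with no verdict returned: the foot looks down on the rim, the bolt is an estimated 15° past the torque jump (firm is 10–30°), the key is back upright in its block, and it took about 24 s of the 72 s.

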